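Feed the black tape roll down the yellow-stop chute

TASK

Put the roll of black electrical tape away in the sloped chute that has the yellow stop: bring it, lying flat, close above the upper half of the slope, let go of it there and let it slide down by itself until it lies flat against the yellow stop. Do not drop it from high up, and leave the wide masking tape roll where it is.

Things in the scene. Friction and masses are not known exactly. Their poses are not given: they have to be found in the camera images.
- black_tape: Roll of black electrical tape lying flat on the bench, 55 mm across, 19 mm high, about 50 g, solid for contact (its bore cannot be entered). Origin at the centre of its underside, z up through its axis. It may lie to the left or to the right of the chutes.
- yellow_chute_foot (a point): Lane foot of the fixed chute with yellow rails and stop: on the lane floor, mid-width, at the stop's inner face, 30 mm above the bench. x runs up the slope along the floor, z square to it, y across to the left. It falls toward the robot at 24 degrees, turned up to 12. Lane 240 mm long, 75 wide; rails 6 thick, 9 above the floor; stop 18 above it. Polished (friction 0.2): the roll slides.
- blue_chute_foot (a point): The same point of a second, equal chute with blue rails and a blue stop, which is to stay empty. The two chutes stand side by side, about 190 mm apart, either one at the left; their upper ends are about 130 mm above the bench.
- masking_tape: Wide pale yellow masking tape roll lying flat on the bench, 96 mm across, 25 mm high; a bystander. Origin at the centre of its underside.
Mind the look-alikes: they are no part of the job. There is more than one size of the black_tape; the one meant has the size given above.

How it is judged:
By the outcome, as a careful person would: the job done as asked, in the order asked, and still so for the second after the job is handed in, with the robot touching nothing.
It also fails if it takes over 40 s, if anything falls off the work surface, if the arm or the gripper's body presses on something with over 40 N, if the wrist force passes 120 N, or if a joint passes its speed limit or range.

ROBOT

A 6-joint arm with a two-finger parallel gripper is mounted at the origin on a cart in front of the work surface, level with it; the furniture and walls round the work are solid. World frame = base frame: x ahead of the robot, y to its left, z up, the work surface at z = 0. Lengths are in m, angles in rad, forces in N, time in s.
With the tool pointing down it reaches from about 0.325 to 0.9 m from the base axis. Payload 3.5 kg.
Tool frame: the origin (TCP) lies at the centre of the arm's flange, where the gripper is bolted on; the fingertips stand arm.finger_overhang ahead of it and the grasp point (between the pads) lies 155 mm ahead of it (arm.finger_overhang is the distance from the TCP to the fingertips, in m); z points along the fingers, y is the direction in which the jaws open and shut (so a half turn about z gives the same grasp; the last joint's range is limited). The gripper opens to 85 mm and grips with 20 to 120 N. Pads are 22 mm wide; open, the fingers measure 114 mm over their backs; the gripper's body (76 mm by 85 mm) begins 54 mm behind the grasp point. The pads swing forward as they close: fully open they stand 13 mm farther back than shut.
Start: joints at [-1.232, 0.276, -0.026, 1.268, 0, 1.467], TCP at [0.267, -0.565, 0.405] pointing down, gripper open.
Joint ranges: [-3.12, 3.12], [-0.85, 1.88], [-1.08, 1.24], [-1.95, 2.15], [-1.57, 1.53], [-3.14, 3.14]. Speed limits (rad/s): [2.57, 2.57, 3.14, 3.14, 3.14, 3.14].

INTERFACE

Orientations are given as a unit quaternion [w, x, y, z].
In Python, from station import arm gives the robot as it stands.
- The arm moves only by the shell command python3 -m jog 'ROWS' [FORCE]. ROWS is JSON, a list of rows, each a list of 3 entries, a list of its own where there are three numbers: the turn, a rotation vector about the tool's x, y, z in degrees, then the shift along the tool's x, y, z in mm, then the opening, from 0 (shut) to 1 (fully open). A call has 1 to 12 rows; each row shifts and turns the commanded pose from where the row before left it, along the tool's axes as they then stand; what a row does not reach is not made up. A row lasts 1/10 s, in which the tool goes at most 50 mm and 8.59 degrees, less where a joint would pass 70% of its speed; a pose out of reach is approached as far as the arm can. A call is refused whole if a number of a shift passes 50 or a number of a turn 8.59, either way. A call with a gripper value outside its range is refused whole. The fingers move at their own pace and stop on an object; FORCE is the grip in N (left out, the last holds). Time passes only in rows, so rows that do not move let the fingers close. It gives the time, the measured TCP pose, the force and the opening at its end, in the units of the state.
- arm.sense(): the state, without advancing time (a new reading comes with each control period).
- arm.capture(name): name is "side" or "top" or "wrist"; returns (picture, depth): 420x560x3 uint8, blue, green, red; 420x560 float32, m along the optical axis (not along the pixel's ray), 0 where there is no reading.
- arm.calibration(name): a dict with "fx", "fy", "cx", "cy" (pixels), "extrinsics" (4x4, takes a point from camera to world coordinates); the wrist camera has in their place "hand_eye" (4x4, takes a point from camera to tool coordinates, whose origin is the TCP and whose axes are the flange's). Camera axes: x right, y down, z forward; pixel columns grow to the right and rows downward; lengths in m; the calibration is good to about 2 mm. A picture is of the moment at which its call begins: read the wrist's pose just before it. calibration takes no time and is no camera call.
- arm.hand_in(): hands the job in, once; it reports no verdict.
The state is a dict: "time_s": time; "q": joint angles; "dq": joint speeds; "tau": joint torques, N m; "eef_pos": TCP position; "ee_rot": TCP orientation; "force": force on the tool from outside, world axes, zero at the start; "moment": the same for the moment, N m; "width": finger opening in m.
Only numpy, scipy, OpenCV 4.12 (cv2) and the standard library are available. Lean on these libraries where they do the work, as an engineer would, in place of code of your own. Each camera call takes 0.05 s, during which the arm holds its last target. There are 200 camera calls.

## Working session

There is one attempt and no reset: what is moved stays moved. The work goes in short steps, Python scripts to look and compute and a shell command to move; the robot and the scene stay as the last step left them, time stands still between calls to the robot, and variables do not carry over. Pictures are saved under pics/ and viewed, about 8 in all and at most 12, crops included, and the job is handed in when it is done.

```bash
mkdir -p pics; ls
cat > h.py <<'E'
import numpy as np, cv2
from station import arm
from scipy.spatial.transform import Rotation as R
def pose(s):
    T=np.eye(4); w,x,y,z=s["ee_rot"]; T[:3,:3]=R.from_quat([x,y,z,w]).as_matrix(); T[:3,3]=s["eef_pos"]; return T
def cap(n,save):
    s=arm.sense(); c=arm.calibration(n); p,d=arm.capture(n)
    E=np.array(c["extrinsics"]) if n!="wrist" else pose(s)@np.array(c["hand_eye"])
    cv2.imwrite(f"pics/{save}.png",p); np.savez(f"pics/{save}.npz",p=p,d=d,E=E,k=[c["fx"],c["fy"],c["cx"],c["cy"]])
    return p,d,E
def load(save):
    z=np.load(f"pics/{save}.npz"); return z["p"],z["d"],z["E"],z["k"]
def ray(k,E,u,v):
    d=E[:3,:3]@np.array([(u-k[2])/k[0],(v-k[3])/k[1],1.]); return E[:3,3],d
def onplane(k,E,u,v,z):
    o,d=ray(k,E,u,v); return o+d*(z-o[2])/d[2]
def deproj(k,E,d,u,v):
    o,r=ray(k,E,u,v); return o+r*d[int(round(v)),int(round(u))]
def cloud(save):
    p,d,E,k=load(save); v,u=np.mgrid[:420,:560]
    c=np.stack([(u-k[2])/k[0]*d,(v-k[3])/k[1]*d,d],-1)
    return c@E[:3,:3].T+E[:3,3]
E
python3 - <<'E'
from h import *
for n in("top","side"):
    p,d,Ex=cap(n,n+"0"); print(n,Ex.round(3).tolist(),(d>0).mean())
s=arm.sense();print(s["time_s"],s["eef_pos"],pose(s).round(3).tolist(),s["width"],arm.finger_overhang)
print(arm.calibration("wrist"))
E
```

```text
pics
top [[0.013, -0.995, 0.097, 0.392], [-1.0, -0.014, -0.01, -0.122], [0.011, -0.096, -0.995, 1.139], [0.0, 0.0, 0.0, 1.0]] 0.9960501700680272
side [[-0.983, -0.088, 0.159, 0.375], [-0.181, 0.443, -0.878, 0.647], [0.007, -0.892, -0.451, 0.462], [0.0, 0.0, 0.0, 1.0]] 0.7929166666666667
0.1 [ 0.26711166 -0.56464948  0.40364206] [[0.904, 0.428, -0.001, 0.267], [0.428, -0.904, 0.002, -0.565], [0.0, -0.002, -1.0, 0.404], [0.0, 0.0, 0.0, 1.0]] 0.08510632578705642 0.1734
{'fx': 332.0443212444554, 'fy': 332.0443212444554, 'cx': 280.8923553265242, 'cy': 205.50959482041748, 'hand_eye': array([[ 3.49640589e-04, -9.64986545e-01, -2.62299152e-01,
         6.41458239e-02],
       [ 9.99999746e-01,  1.74302109e-04,  6.91734259e-04,
        -2.17189844e-04],
       [-6.21794958e-04, -2.62299327e-01,  9.64986361e-01,
         3.04537386e-02],
       [ 0.00000000e+00,  0.00000000e+00,  0.00000000e+00,
         1.00000000e+00]])}
```

View pics/top0.png

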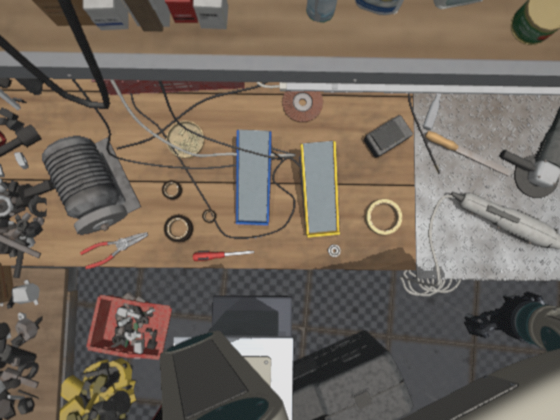

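View pics/side0.png

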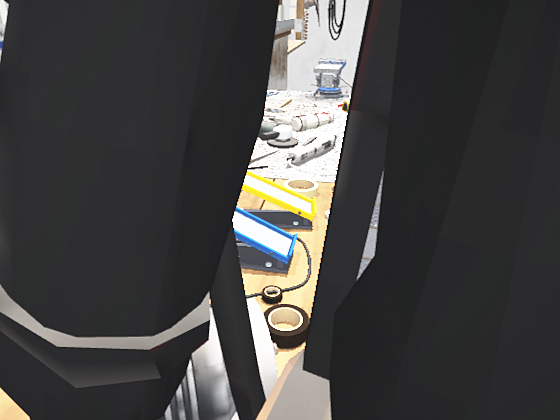

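Top view: three black rings at (172,189), (178,228) and (209,215). The yellow chute is at about (320,188), falling toward the bottom of the image, and the blue one at (253,176). The masking tape is at (384,217). The side view is mostly blocked by the arm; it shows a small ring at (272,294) and a big one at (287,325). Next I measure the ring sizes and the chute.

Run:
```python
from h import *
p,d,E,k=load("top0"); C=cloud("top0"); print("f",k[0])
hsv=cv2.cvtColor(p,cv2.COLOR_BGR2HSV)
m=(p.max(2)<50).astype(np.uint8)
for (u,v) in((172,189),(178,228),(209,215)):
    r=22; mm=np.zeros_like(m); mm[v-r:v+r,u-r:u+r]=m[v-r:v+r,u-r:u+r]
    cs,_=cv2.findContours(mm,cv2.RETR_EXTERNAL,cv2.CHAIN_APPROX_NONE)
    c=max(cs,key=cv2.contourArea); (cx,cy),rad=cv2.minEnclosingCircle(c); a=cv2.contourArea(c)
    z=np.median(C[mm>0][:,2]); P=onplane(k,E,cx,cy,z); s=np.linalg.norm(onplane(k,E,cx+1,cy,z)-P)
    print((u,v),"c",round(cx,1),round(cy,1),"dia enc/area mm",2*rad*s*1e3,2*np.sqrt(a/np.pi)*s*1e3,"z",z,P.round(4))
# bench
print("bench z",np.median(C[225:250,130:150,2]),C[205,215,2])
for name,lo,hi in(("yellow",(22,150,120),(35,255,255)),("blue",(105,120,60),(125,255,255))):
    y=cv2.inRange(hsv,lo,hi); mm=np.zeros_like(y); mm[115:250,225:350]=y[115:250,225:350]
    cs,_=cv2.findContours(mm,cv2.RETR_EXTERNAL,cv2.CHAIN_APPROX_NONE); c=max(cs,key=cv2.contourArea)
    hull=np.zeros_like(y); cv2.fillConvexPoly(hull,cv2.convexHull(c),1)
    hull=cv2.erode(hull,np.ones((9,9)))
    pts=C[(hull>0)&(y==0)&(d>0)]
    A=np.c_[pts[:,:2],np.ones(len(pts))]; w,*_=np.linalg.lstsq(A,pts[:,2],rcond=None)
    res=A@w-pts[:,2]; n=np.array([-w[0],-w[1],1]);n/=np.linalg.norm(n)
    print(name,"box",cv2.boxPoints(cv2.minAreaRect(c)).round(1).tolist(),"slope",np.degrees(np.arccos(n[2])),"dir",np.degrees(np.arctan2(w[1],w[0])),"rms",res.std(),"w",w,len(pts), "z range",pts[:,2].min(),pts[:,2].max())
```

```text
f 414.956849228291
(172, 189) c 174.5 192.0 dia enc/area mm 40.67390816290436 9.67551087820898 z 0.016708893571047545 [0.5377 0.166  0.0167]
(178, 228) c 179.1 228.2 dia enc/area mm 68.76534608947667 21.628151638504782 z 0.024498125588582997 [0.4392 0.1479 0.0245]
(209, 215) c 188.0 227.5 dia enc/area mm 45.75970937193966 17.328317399750684 z 0.024230330217404394 [0.4414 0.1243 0.0242]
bench z -0.0009922604320721229 -0.0019089110050780622
yellow box [[300.3999938964844, 143.8000030517578], [335.0, 141.89999389648438], [339.8999938964844, 234.8000030517578], [305.29998779296875, 236.60000610351562]] slope 23.92731297148537 dir 6.603027030127426 rms 0.002093759687681466 w [ 0.44076617  0.05102198 -0.15160048] 2256 z range 0.026162129702450132 0.1246789324255082
blue box [[234.60000610351562, 223.1999969482422], [237.0, 150.0], [270.29998779296875, 151.10000610351562], [267.8999938964844, 224.3000030517578]] slope 23.980016273207248 dir -1.2577438351305996 rms 0.0021849792277443252 w [ 0.44470366 -0.0097636  -0.17787826] 1570 z range 0.02596644282895455 0.10341768785536165
```

Run:
```python
from h import *
p,d,E,k=load("top0"); C=cloud("top0")
for (u,v,r) in((172,189,16),(178,228,22),(209,215,13),(384,217,26)):
    h=(C[...,2]>0.006)&(d>0)
    mm=np.zeros((420,560),np.uint8); mm[v-r:v+r,u-r:u+r]=h[v-r:v+r,u-r:u+r]
    cs,_=cv2.findContours(mm,cv2.RETR_EXTERNAL,cv2.CHAIN_APPROX_NONE)
    if not cs: print(u,v,"none",C[v-8:v+8,u-8:u+8,2].max()); continue
    c=max(cs,key=cv2.contourArea); x,y,w,hh=cv2.boundingRect(c)
    f=np.zeros_like(mm); cv2.drawContours(f,[c],-1,1,-1); z=np.percentile(C[(f>0)&h][:,2],75)
    (cx,cy),rad=cv2.minEnclosingCircle(c); P=onplane(k,E,x+(w-1)/2,y+(hh-1)/2,z); s=np.linalg.norm(onplane(k,E,u+1,v,z)-onplane(k,E,u,v,z))
    print((u,v),"bbox",x,y,w,hh,"mm",w*s*1e3,hh*s*1e3,"area dia",2*np.sqrt(f.sum()/np.pi)*s*1e3,"z75",z,P.round(4))
cv2.imwrite("pics/crop1.png",cv2.resize(p[150:260,140:360],None,fx=3.6,fy=3.6,interpolation=cv2.INTER_CUBIC))
```

```text
(172, 189) bbox 162 179 20 20 mm 54.18831620454895 54.18831620454895 area dia 54.08824483468053 z75 0.018225125870820758 [0.547  0.1741 0.0182]
(178, 228) bbox 164 214 29 28 mm 77.33250592579074 74.66586779041864 area dia 77.24348368329028 z75 0.026266152601780446 [0.4409 0.1505 0.0263]
(209, 215) bbox 202 205 15 18 mm 40.663561527063315 48.796273832475975 area dia 39.29263790799681 z75 0.013094934467762442 [0.4807 0.0712 0.0131]
(384, 217) bbox 366 199 36 35 mm 97.47733267469344 94.76962898928528 area dia 96.95516073125573 z75 0.02463738269130461 [ 0.4797 -0.4012  0.0246]
```

View pics/crop1.png

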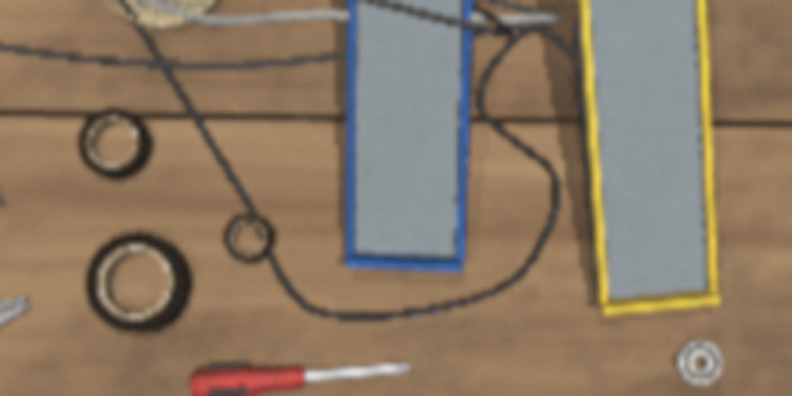

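The candidates by measured size:
- (172,189): 54 mm across, 18 mm high. This is the one meant.
- (178,228): 77 mm across, too big.
- (209,215): about 39 mm, too small.

I turn the jaws across the yellow lane, stop above the yellow chute for a second view, then go to the roll.

```bash
python3 -m jog '[[[0,0,6.2],[0,0,0],1],[[0,0,6.2],[0,0,0],1],[[0,0,6.2],[0,0,0],1],[[0,0,0],[30,-32,0],1],[[0,0,0],[30,-32,0],1],[[0,0,0],[30,-32,0],1],[[0,0,0],[30,-32,0],1],[[0,0,0],[30,-32,0],1],[[0,0,0],[30,-32,0],1],[[0,0,0],[30,-32,0],1],[[0,0,0],[30,-32,0],1],[[0,0,0],[30,-32,0],1]]'
python3 - <<'E'
from h import *
cap("wrist","w1"); print(arm.sense()["time_s"],pose(arm.sense()).round(3).tolist())
E
```

```text
time_s: 1.3
eef_pos: [0.5023, -0.2457, 0.4043]
ee_rot: [-0.0, 0.998, 0.059, -0.0]
force: [0.4, -0.5, -0.2]
width: 0.0852
1.35 [[0.992, 0.122, 0.003, 0.505], [0.122, -0.992, 0.005, -0.241], [0.003, -0.005, -1.0, 0.404], [0.0, 0.0, 0.0, 1.0]]
```

View pics/w1.png

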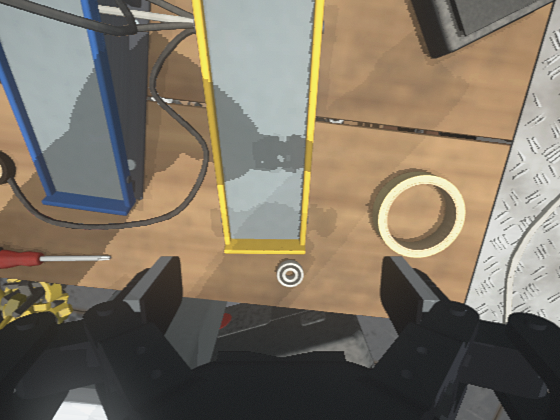

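The wrist view shows the yellow lane clear. Its stop's inner edge runs from about (230,240) to (301,238), the masking roll is at (420,215), and the blue chute is at left. Fitting the floor, rails and stop from a settled picture and from the top view.

```bash
cat > chute.py <<'E'
from h import *
def fit(name,roi):
    p,d,E,k=load(name); C=cloud(name); hsv=cv2.cvtColor(p,cv2.COLOR_BGR2HSV)
    y=cv2.inRange(hsv,(22,150,90),(35,255,255)); m=np.zeros_like(y); u0,u1,v0,v1=roi; m[v0:v1,u0:u1]=y[v0:v1,u0:u1]
    cs,_=cv2.findContours(m,cv2.RETR_EXTERNAL,cv2.CHAIN_APPROX_NONE); c=max(cs,key=cv2.contourArea)
    f=np.zeros_like(y); cv2.fillConvexPoly(f,cv2.convexHull(c),1); q=max(5,int((u1-u0)*.1)|1)
    fl=(cv2.erode(f,np.ones((q,q)))>0)&(y==0)&(d>0)
    P=C[fl]; A=np.c_[P[:,:2],np.ones(len(P))]; w=np.linalg.lstsq(A,P[:,2],rcond=None)[0]
    for _ in range(3):
        g=abs(A@w-P[:,2])<.004; w=np.linalg.lstsq(A[g],P[g,2],rcond=None)[0]
    n=np.array([-w[0],-w[1],1]); n/=np.linalg.norm(n)
    # rails: yellow rays onto the plane of rail tops (9 mm above floor)
    v,u=np.nonzero((m>0)&(f>0)); D=np.stack([(u-k[2])/k[0],(v-k[3])/k[1],np.ones(len(u))],1)@E[:3,:3].T; o=E[:3,3]
    p0=np.array([0,0,w[2]])
    t=((p0+n*.009-o)@n)/(D@n); Q=o+D*t[:,None]
    r=cv2.minAreaRect(((f0:=Q[:,:2])*1000).astype(np.float32))
    # direction of lane from rails: project to plane coordinates
    ex0=np.array([1,0,w[0]]);ex0/=np.linalg.norm(ex0); ey0=np.cross(n,ex0)
    S=np.stack([Q@ex0,Q@ey0],1)
    (cx,cy),(a,b),ang=cv2.minAreaRect((S*1000).astype(np.float32)); bx=cv2.boxPoints(((cx,cy),(a,b),ang))
    e=[bx[1]-bx[0],bx[2]-bx[1]]; l=max(e,key=np.linalg.norm); l=l/np.linalg.norm(l); l=l*np.sign(l[0])
    x=l[0]*ex0+l[1]*ey0; yv=np.cross(n,x)
    s=S@l*1; mid=np.array([cx,cy])/1000@np.array([-l[1],l[0]])
    # stop: top is 18 above floor; low edge of yellow, ray on plane +18
    t=((p0+n*.018-o)@n)/(D@n); Q2=o+D*t[:,None]; lo=np.percentile(Q2@x,0.5)
    # stop inner face = outer face + 6
    foot=x*(lo+.006)+yv*mid+n*(p0@n)
    print(name,"slope",np.degrees(np.arccos(n[2])).round(2),"yaw",np.degrees(np.arctan2(x[1],x[0])).round(2),"size",round(a,1),round(b,1),"foot",foot.round(4),"x",x.round(4),"n",n.round(4))
    return foot,x,yv,n
E
python3 - <<'E'
from chute import *
cap("wrist","w2"); print(pose(arm.sense())[:3,3].round(4))
fit("top0",(290,350,130,245)); fit("w2",(180,340,0,270))
E
```

```text
[ 0.5036 -0.2436  0.4042]
top0 slope 23.97 yaw 6.01 size 248.9 88.2 foot [ 0.4375 -0.2346  0.0292] x [0.9087 0.0956 0.4063] n [-0.4037 -0.0459  0.9137]
w2 slope 24.06 yaw 6.28 size 246.0 88.5 foot [ 0.4357 -0.236   0.0312] x [0.9077 0.0999 0.4076] n [-0.4054 -0.0428  0.9132]
```

Both views agree: slope 24°, yaw 6.2°, foot (0.4365, -0.235, 0.030), and the expected 87 mm outer width. Now going above the roll.

```bash
python3 -m jog '[[[0,0,0],[9.4,-41,0],1],[[0,0,0],[9.4,-41,0],1],[[0,0,0],[9.4,-41,0],1],[[0,0,0],[9.4,-41,0],1],[[0,0,0],[9.4,-41,0],1],[[0,0,0],[9.4,-41,0],1],[[0,0,0],[9.4,-41,0],1],[[0,0,0],[9.4,-41,0],1],[[0,0,0],[9.4,-41,0],1],[[0,0,0],[9.4,-41,0],1],[[0,0,0],[0,0,45],1],[[0,0,0],[0,0,45],1]]'
python3 - <<'E'
from h import *
arm.capture("wrist"); arm.capture("wrist"); p,d,E=cap("wrist","w3"); T=pose(arm.sense()); print(arm.sense()["time_s"],T.round(4).tolist())
C=cloud("w3"); k=load("w3")[3]
h=((C[...,2]>.008)&(C[...,2]<.03)&(np.hypot(C[...,0]-.547,C[...,1]-.174)<.045)).astype(np.uint8)
cs,_=cv2.findContours(h,cv2.RETR_EXTERNAL,cv2.CHAIN_APPROX_NONE); c=max(cs,key=cv2.contourArea)
z=np.percentile(C[h>0][:,2],80)
top=C[(h>0)&(abs(C[...,2]-z)<.003)]; (x,y),r=cv2.minEnclosingCircle((top[:,:2]*1e3).astype(np.float32))
print("top z",z,"circle",x,y,"dia",2*r,"rot bbox",top.min(0),top.max(0))
g=(np.hypot(C[...,0]-.547,C[...,1]-.174)<.06)&(np.hypot(C[...,0]-.547,C[...,1]-.174)>.045); print("bench",np.median(C[g][:,2]))
# dark-pixel triangulation: ring centre pixel in both views
e=cv2.fitEllipse(c); print("ellipse",e)
o2,r2=ray(k,E,*e[0]); p0,d0,E0,k0=load("top0"); o1,r1=ray(k0,E0,171.5,188.5)
a=np.linalg.lstsq(np.c_[r1,-r2],o2-o1,rcond=None)[0]; A=o1+a[0]*r1;B=o2+a[1]*r2; print("tri",A.round(4),B.round(4))
t=T[:3,:3].T@(np.array([x/1e3,y/1e3,0])-T[:3,3]); print("in tool mm",t*1e3)
E
```

```text
time_s: 2.6
eef_pos: [0.5515, 0.1499, 0.3152]
ee_rot: [-0.008, 0.997, 0.075, 0.002]
force: [-0.1, 0.1, -0.4]
width: 0.0852
2.75 [[0.9889, 0.1484, -0.0115, 0.5482], [0.1486, -0.9888, 0.0138, 0.1487], [-0.0094, -0.0154, -0.9998, 0.3113], [0.0, 0.0, 0.0, 1.0]]
top z 0.0191819512094477 circle 543.3153076171875 175.30691528320312 dia 54.047019958496094 rot bbox [0.51643601 0.14932683 0.01618982] [0.57010086 0.2019582  0.02122329]
bench 0.06765685370775537
ellipse ((251.92221069335938, 190.41305541992188), (65.24791717529297, 65.44658660888672), 27.128070831298828)
tri [0.5464 0.1731 0.0221] [0.5454 0.1752 0.0225]
in tool mm [  2.07451142 -22.28016669 311.66248992]
```

View pics/w3.png

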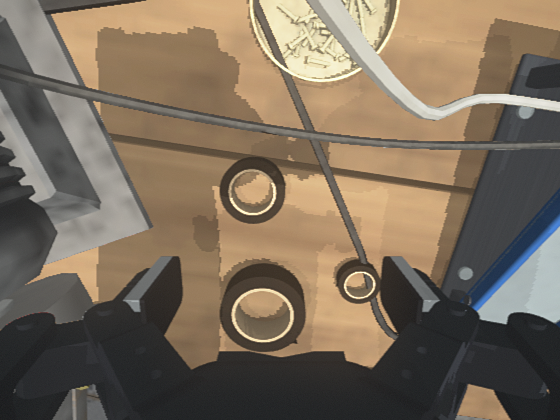

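The roll meant is at (252,190) in the wrist view, with the larger one at (262,308) and the small one at (358,283). Top z is 0.019, diameter 54 mm, centre about (0.545, 0.175). Next I measure the fingertip depth and work out the correction.

```bash
cat > go.py <<'E'
from h import *
def des(yaw,pitch,pos):  # tool down, x along yaw, pitched so tool z leans to +x by pitch deg
    Rz=R.from_euler("z",yaw,degrees=True)*R.from_euler("y",-pitch,degrees=True)*R.from_matrix(np.diag([1.,-1,-1]))
    T=np.eye(4);T[:3,:3]=Rz.as_matrix();T[:3,3]=pos;return T
def rel(T1,T2):
    D=np.linalg.inv(T1)@T2; rv=np.degrees(R.from_matrix(D[:3,:3]).as_rotvec())
    print("turn",rv.round(2),"shift before turn",(D[:3,3]*1e3).round(1),"shift after turn",(D[:3,:3].T@D[:3,3]*1e3).round(1))
E
python3 - <<'E'
from go import *
s=arm.sense();T=pose(s);print(s["time_s"],T[:3,3].round(4),np.abs(s["dq"]).max(),T[:3,2].round(4))
C=cloud("w3"); T3=T; P=(C-T3[:3,3])@T3[:3,:3]
for (u0,u1,v0,v1) in((100,185,255,330),(375,460,255,330)):
    q=P[v0:v1,u0:u1].reshape(-1,3); q=q[(q[:,2]<.2)&(q[:,2]>.05)]; print("tip z",np.percentile(q[:,2],[50,95,99,100]).round(4),"y",q[:,1].min().round(4),q[:,1].max().round(4),"x",q[:,0].min().round(4),q[:,0].max().round(4))
rel(T,des(6.2,0,[.545,.175,.270]))
E
```

```text
2.75 [0.5482 0.1487 0.3113] 0.09281412815082954 [-0.0115  0.0138 -0.9998]
tip z [0.135  0.1582 0.1619 0.1646] y -0.0564 -0.0291 x -0.0162 0.0133
tip z [0.1354 0.1581 0.1619 0.1641] y 0.0297 0.0573 x -0.0161 0.0134
turn [-0.87  0.55  2.34] shift before turn [  1.2 -25.9  41.7] shift after turn [ -0.3 -26.5  41.3]
```

```bash
python3 -m jog '[[[-0.9,0.5,2.3],[0,0,0],1],[[0,0,0],[0,-26,20],1],[[0,0,0],[0,0,0],1],[[0,0,0],[0,0,0],1],[[0,0,0],[0,0,0],1]]'
python3 - <<'E'
from go import *
s=arm.sense();T=pose(s);print(s["time_s"],T[:3,3].round(4),np.abs(s["dq"]).max(),T[:3,2].round(4))
rel(T,des(6.2,0,[.545,.175,.174]))
E
```

```text
time_s: 3.25
eef_pos: [0.5518, 0.148, 0.297]
ee_rot: [-0.009, 0.997, 0.073, 0.005]
force: [-0.2, 0.1, 0.3]
width: 0.0852
3.25 [0.5518 0.148  0.297 ] 0.005544215323605818 [ 0.0087  0.019  -0.9998]
turn [-1.02 -0.63  2.19] shift before turn [ -4.2 -25.5 123.5] shift after turn [ -3.9 -27.6 123. ]
```

Run:
```python
from station import arm
print(arm.sense()["q"],arm.sense()["tau"])
```

```text
[ 0.1452984   0.25644903 -0.29144903  1.01150694  0.01753535  3.14056184] [ 1.42888530e-02 -4.03900552e+01  2.65031737e+01 -4.33478015e-02
  4.68554324e-02 -3.25922256e-04]
```

Joint 6 is at its limit, which is why the last rows did not take. The roll is round, so I grasp it at yaw 30° instead.

```bash
python3 -m jog '[[[0,0,-7.5],[0,0,0],1],[[0,0,-7.5],[0,0,0],1],[[0,0,-7.5],[0,0,0],1],[[0,0,0],[0,0,0],1],[[0,0,0],[0,0,0],1],[[0,0,0],[0,0,0],1]]'
python3 - <<'E'
from go import *
s=arm.sense();T=pose(s);print(s["time_s"],T[:3,3].round(4),np.abs(s["dq"]).max(),T[:3,2].round(4),s["q"].round(2))
rel(T,des(30,0,[.545,.175,.250]))
E
```

```text
time_s: 3.85
eef_pos: [0.5511, 0.1484, 0.2955]
ee_rot: [-0.008, 0.964, 0.266, 0.006]
force: [-0.4, -0.2, 1.4]
width: 0.0851
3.85 [0.5511 0.1484 0.2955] 0.0085725514866247 [ 0.0062  0.0191 -0.9998] [ 0.15  0.26 -0.29  1.01  0.02  2.75]
turn [-0.76 -0.86  0.83] shift before turn [  7.7 -25.3  45.9] shift after turn [  8.  -26.   45.5]
```

```bash
python3 -m jog '[[[-0.8,-0.9,0.8],[0,0,0],1],[[0,0,0],[4,-13,23],1],[[0,0,0],[4,-13,23],1],[[0,0,0],[0,0,0],1],[[0,0,0],[0,0,0],1],[[0,0,0],[0,0,0],1],[[0,0,0],[0,0,0],1]]'
python3 - <<'E'
from go import *
p,d,E=cap("wrist","w4")
s=arm.sense();T=pose(s);print(s["time_s"],T[:3,3].round(4),np.abs(s["dq"]).max(),T[:3,2].round(4),s["q"].round(2))
C=cloud("w4"); z=(C[...,2]>.014)&(C[...,2]<.023)&(np.hypot(C[...,0]-.545,C[...,1]-.175)<.042)
t=C[z]; (x,y),r=cv2.minEnclosingCircle((t[:,:2]*1e3).astype(np.float32)); print("ring",x,y,2*r,np.median(t[:,2]))
rel(T,des(30,0,[.545,.175,.174])); rel(T,des(30,0,[x/1e3,y/1e3,.174]))
E
```

```text
time_s: 4.55
eef_pos: [0.5456, 0.1747, 0.2503]
ee_rot: [0.001, 0.966, 0.26, 0.001]
force: [0.8, -0.4, -0.3]
width: 0.0857
4.6 [0.5455 0.1747 0.2502] 0.006302504454112693 [ 1.2e-03 -7.0e-04 -1.0e+00] [ 0.2   0.31 -0.33  0.93 -0.    2.81]
ring 544.3366088867188 175.7096710205078 56.11486053466797 0.01859022752691021
turn [ 0.07 -0.04  0.1 ] shift before turn [-0.3 -0.6 76.2] shift after turn [-0.3 -0.5 76.2]
turn [ 0.07 -0.04  0.1 ] shift before turn [-0.5 -1.5 76.2] shift after turn [-0.5 -1.4 76.2]
```

View pics/w4.png

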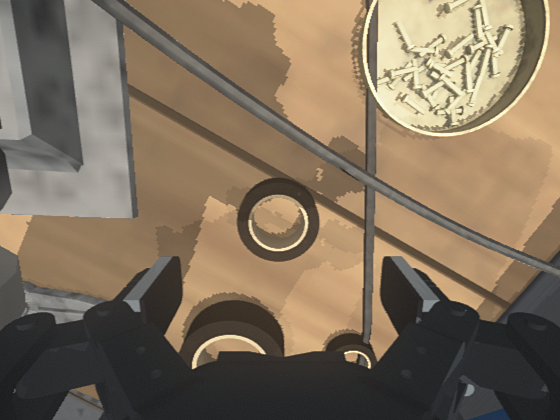

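The roll at (278,220) is centred between the jaws, with nothing under the fingers. Descending and gripping with 30 N.

```bash
python3 -m jog '[[[0,0,0],[0,-0.8,26],1],[[0,0,0],[0,0,25],1],[[0,0,0],[0,0,25],1],[[0,0,0],[0,0,0],1],[[0,0,0],[0,0,0],1],[[0,0,0],[0,0,0],0.5],[[0,0,0],[0,0,0],0.5],[[0,0,0],[0,0,0],0.5],[[0,0,0],[0,0,0],0.5],[[0,0,0],[0,0,0],0.5],[[0,0,0],[0,0,0],0.5]]' 30
python3 - <<'E'
from go import *
s=arm.sense();T=pose(s);print(T[:3,3].round(4),s["force"].round(1),s["width"])
E
```

```text
time_s: 5.7
eef_pos: [0.5452, 0.1758, 0.1747]
ee_rot: [0.001, 0.966, 0.26, 0.001]
force: [-0.8, -1.0, 6.3]
width: 0.0515
[0.5452 0.1758 0.1747] [-0.8 -1.   6.3] 0.051506770627519675
```

```bash
python3 -m jog '[[[0,0,0],[0,0,0],0.5],[[0,0,0],[0,0,-15],0.5],[[0,0,0],[0,0,-30],0.5],[[0,0,0],[0,0,-40],0.5],[[0,0,0],[0,0,-40],0.5],[[0,0,0],[0,0,0],0.5],[[0,0,0],[0,0,0],0.5],[[0,0,0],[0,0,0],0.5]]'
python3 - <<'E'
from go import *
p,d,E=cap("wrist","w5"); cap("side","s5")
s=arm.sense();T=pose(s);print(s["time_s"],T[:3,3].round(4),s["force"].round(1),s["width"])
cv2.imwrite("pics/w5s5.png",np.hstack([p[140:420,80:480],load("s5")[0][100:380,100:500]]))
E
```

```text
time_s: 6.5
eef_pos: [0.5435, 0.1756, 0.2967]
ee_rot: [0.0, 0.966, 0.26, -0.002]
force: [-1.0, 0.0, 0.0]
width: 0.0514
6.6 [0.5433 0.1756 0.296 ] [ 0.  -0.2 -1.1] 0.05153668270943556
```

View pics/w5s5.png

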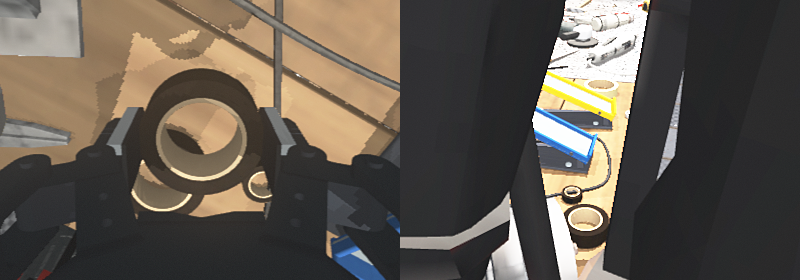

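The roll is held level between the pads (wrist view about (283,275)). I measure its pose in the tool frame.

Run:
```python
from go import *
C=cloud("w5"); p,d,E,k=load("w5"); T=pose(arm.sense()); P=(C-T[:3,3])@T[:3,:3]
m=(P[...,2]>.145)&(P[...,2]<.185)&(abs(P[...,1])<.024)&(abs(P[...,0])<.045)
q=P[m]; print(len(q),np.histogram(q[:,2],bins=np.arange(.145,.186,.003)))
t=q[(q[:,2]<.166)]; A=np.c_[t[:,:2],np.ones(len(t))]
w=np.linalg.lstsq(A,t[:,2],rcond=None)[0]
for _ in range(4):
    g=abs(A@w-t[:,2])<.0025; w=np.linalg.lstsq(A[g],t[g,2],rcond=None)[0]
print("plane",w,"tilt deg x,y",np.degrees(np.arctan(w[:2])),g.sum()); u=t[g]; print("x",u[:,0].min(),u[:,0].max(),"y",u[:,1].min(),u[:,1].max())
```

```text
9333 (array([   0,    0,   48, 6529,  603,  531,  465,  479,  425,  253,    0,
          0,    0]), array([0.145, 0.148, 0.151, 0.154, 0.157, 0.16 , 0.163, 0.166, 0.169,
       0.172, 0.175, 0.178, 0.181, 0.184]))
plane [ 0.00346341 -0.0009705   0.15551515] tilt deg x,y [ 0.19843824 -0.05560567] 6805
x -0.02844332162024802 0.024881518792025412 y -0.023976536514346707 0.023987204590961965
```

```bash
python3 -m jog '[[[0,0,0],[0,0,-35],0.5],[[0,0,0],[0,0,-35],0.5],[[0,0,0],[-25,32,0],0.5],[[0,0,0],[-25,32,0],0.5],[[0,0,0],[-25,32,0],0.5],[[0,0,0],[-25,32,0],0.5],[[0,0,0],[-25,32,0],0.5],[[0,0,0],[-25,32,0],0.5],[[0,0,0],[-25,32,0],0.5],[[0,0,0],[-25,32,0],0.5],[[0,0,0],[-25,32,0],0.5],[[0,0,0],[-25,32,0],0.5]]'
python3 -m jog '[[[0,0,6],[0,0,0],0.5],[[0,0,6],[0,0,0],0.5],[[0,0,6],[0,0,0],0.5],[[0,0,6],[0,0,0],0.5],[[0,0,0],[0,0,0],0.5],[[0,0,0],[0,0,0],0.5],[[0,0,0],[0,0,0],0.5]]'
cat > tgt.py <<'E'
from go import *
foot=np.array([.4366,-.2353,.0302]); x=np.array([.9082,.0978,.407]); n=np.array([-.4046,-.0444,.9134])
y=np.cross(n,x); Rt=np.stack([x,-y,-n],1); U,_,V=np.linalg.svd(Rt); Rt=U@V
def target(gap,up=.16):
    T=np.eye(4);T[:3,:3]=Rt;T[:3,3]=foot+x*up+n*gap-Rt@np.array([-.0018,0,.1745]);return T
def where():
    s=arm.sense();T=pose(s);print(s["time_s"],T[:3,3].round(4),np.abs(s["dq"]).max().round(3),s["q"].round(2),s["force"].round(1),s["width"])
    q=T@np.array([-.0018,0,.1745,1]); r=q[:3]-foot; print("roll in lane mm: up,left,gap",(np.array([r@x,r@y,r@n])*1e3).round(1)); return T
E
python3 - <<'E'
from tgt import *
T=where(); rel(T,target(.06)); rel(T,target(.005))
E
```

```text
time_s: 7.8
eef_pos: [0.488, -0.2278, 0.3667]
ee_rot: [-0.001, 0.966, 0.26, -0.002]
force: [0.4, -0.6, -0.6]
width: 0.0513
time_s: 8.5
eef_pos: [0.4888, -0.2263, 0.3677]
ee_rot: [0.0, 0.999, 0.054, -0.001]
force: [-0.1, -0.4, -0.0]
width: 0.0516
8.5 [ 0.4888 -0.2263  0.3677] 0.007 [-0.55  0.15 -0.27  1.16 -0.    2.48] [-0.1 -0.4 -0. ] 0.051593671111122306
roll in lane mm: up,left,gap [112.7   3.4 128.2]
turn [ 0.03 24.14  0.08] shift before turn [-0.4  3.5 57.5] shift after turn [-23.9   3.6  52.3]
turn [ 0.03 24.14  0.08] shift before turn [ 22.1   3.5 107.6] shift after turn [-23.9   3.6 107.3]
```

```bash
python3 -m jog '[[[0,8.05,0],[0,0,0],0.5],[[0,8.05,0],[0,0,0],0.5],[[0,8.05,0],[0,0,0],0.5],[[0,0,0],[-12,2,26],0.5],[[0,0,0],[-12,2,26],0.5],[[0,0,0],[0,0,0],0.5],[[0,0,0],[0,0,0],0.5],[[0,0,0],[0,0,0],0.5],[[0,0,0],[0,0,0],0.5]]'
python3 - <<'E'
from tgt import *
T=where(); rel(T,target(.005)); p,d,E=cap("wrist","w6"); cap("top","t6")
cv2.imwrite("pics/w6t6.png",np.hstack([p[:, 60:500],cv2.resize(load("t6")[0][110:270,220:360],(368,420))]))
E
```

```text
time_s: 9.4
eef_pos: [0.4896, -0.2311, 0.313]
ee_rot: [-0.01, 0.976, 0.053, 0.21]
force: [0.8, 0.2, -0.1]
width: 0.0516
9.4 [ 0.4896 -0.2311  0.313 ] 0.004 [-0.62  0.09 -0.5   0.66  0.27  2.46] [ 0.8  0.2 -0.1] 0.051601370065968405
roll in lane mm: up,left,gap [162.5  -1.9  62.2]
turn [ 0.2  -0.22  0.1 ] shift before turn [-2.1 -1.5 57.2] shift after turn [-1.9 -1.3 57.2]
```

View pics/w6t6.png

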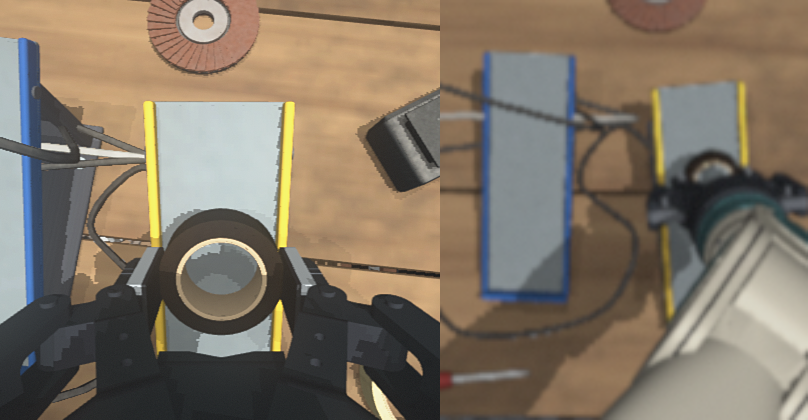

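The wrist view shows the roll at about (221,271), centred between the yellow rails (mid-column about 219). Descending until it is 5 mm above the floor.

```bash
python3 -m jog '[[[0.2,-0.2,0.1],[-2,-1.3,17],0.5],[[0,0,0],[0,0,17],0.5],[[0,0,0],[0,0,14],0.5],[[0,0,0],[0,0,7],0.5],[[0,0,0],[0,0,0],0.5],[[0,0,0],[0,0,0],0.5],[[0,0,0],[0,0,0],0.5],[[0,0,0],[0,0,0],0.5]]'
python3 - <<'E'
from tgt import *
T=where(); rel(T,target(.005)); cap("wrist","w7")
# floor plane seen from here, in tool frame: distance beyond underside
C=cloud("w7"); p,d,E,k=load("w7"); P=(C-T[:3,3])@T[:3,:3]
m=(abs(P[...,1])<.03)&(P[...,0]>.035)&(P[...,0]<.07)&(P[...,2]>.16)&(P[...,2]<.22); print("floor z_tool",np.percentile(P[m][:,2],[5,50,95]))
m=(abs(P[...,1])<.012)&(abs(P[...,0])<.012)&(P[...,2]>.165)&(P[...,2]<.22); print("floor through bore",np.percentile(P[m][:,2],[5,50,95]))
E
```

```text
time_s: 10.3
eef_pos: [0.5091, -0.2272, 0.2608]
ee_rot: [-0.012, 0.977, 0.052, 0.207]
force: [0.3, 0.4, -0.3]
width: 0.0512
10.3 [ 0.5091 -0.2272  0.2608] 0.002 [-0.59  0.18 -0.52  0.55  0.27  2.49] [ 0.3  0.4 -0.3] 0.05121915222815964
roll in lane mm: up,left,gap [158.4   0.6   6.4]
turn [-0.06  0.08 -0.07] shift before turn [1.4 0.4 1.4] shift after turn [1.4 0.4 1.4]
floor z_tool [0.17842105 0.17946031 0.18051153]
floor through bore [0.17858984 0.17959784 0.1804988 ]
```

The gap is 5 to 6 mm by two measures. Releasing.

```bash
python3 -m jog '[[[0,0,0],[0,0,0],1],[[0,0,0],[0,0,0],1],[[0,0,0],[0,0,0],1],[[0,0,0],[0,0,0],1],[[0,0,0],[0,0,0],1],[[0,0,0],[0,0,0],1],[[0,0,0],[0,0,-20],1],[[0,0,0],[0,0,-40],1],[[0,0,0],[0,0,-40],1],[[0,0,0],[0,0,-40],1],[[0,0,0],[0,0,0],1],[[0,0,0],[0,0,0],1]]'
python3 - <<'E'
from tgt import *
where(); p,d,E=cap("wrist","w8")
cap("top","t8"); cap("side","s8")
cv2.imwrite("pics/w8t8.png",np.hstack([p[:, 60:500],cv2.resize(load("s8")[0][150:310,220:360],(368,420))]))
E
```

```text
time_s: 11.55
eef_pos: [0.4526, -0.2338, 0.3895]
ee_rot: [-0.011, 0.977, 0.052, 0.208]
force: [1.0, 0.4, 0.2]
width: 0.0858
11.55 [ 0.4526 -0.2338  0.3895] 0.041 [-0.67 -0.04 -0.45  0.85  0.29  2.41] [1.  0.4 0.2] 0.08584817856247308
roll in lane mm: up,left,gap [159.1   0.  147.1]
```

View pics/w8t8.png

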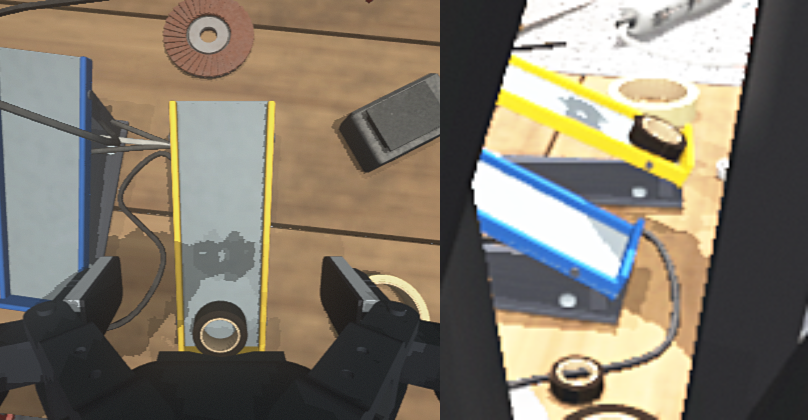

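The roll lies at the low end: wrist crop about (219,328), and the side crop about (660,137) shows it against the yellow stop. Checking flatness, position and rest numerically.

Run:
```python
from tgt import *
cap("wrist","w9")
for nme in("w8","w9","s8"):
    C=cloud(nme)-foot; L=np.stack([C@x,C@y,C@n],-1)
    m=(L[...,0]>-.01)&(L[...,0]<.2)&(abs(L[...,1])<.034)&(L[...,2]>.013)&(L[...,2]<.026)&(load(nme)[0].max(2)<90)
    q=L[m]; A=np.c_[q[:,:2],np.ones(len(q))]; w=np.linalg.lstsq(A,q[:,2],rcond=None)[0]
    c,r=cv2.minEnclosingCircle((q[:,:2]*1e3).astype(np.float32)); print(nme,len(q),"centre up,left",np.round(c,1),"dia",round(2*r,1),"top h",np.median(q[:,2]).round(4),"tilt",np.degrees(np.arctan(w[:2])).round(1))
C=cloud("w9"); m=(C[...,2]>.015)&(C[...,2]<.03)&(np.hypot(C[...,0]-.48,C[...,1]+.40)<.06); print("masking pts",m.sum(),C[m].min(0).round(3),C[m].max(0).round(3))
print(arm.sense()["time_s"])
```

```text
w8 1080 centre up,left [24.7  1.1] dia 55.2 top h 0.0194 tilt [-1.9 -0.1]
w9 1133 centre up,left [25.7  1.1] dia 55.8 top h 0.0194 tilt [-2.1 -0. ]
s8 89 centre up,left [27.9  5.6] dia 53.1 top h 0.018 tilt [-0.6 -4.1]
masking pts 909 [ 0.479 -0.451  0.015] [ 0.524 -0.381  0.027]
11.75
```

```bash
python3 -m jog '[[[0,0,0],[0,0,0],1],[[0,0,0],[0,0,0],1],[[0,0,0],[0,0,0],1]]' && python3 -c "
from station import arm
print(arm.hand_in())"
```

```text
time_s: 12.05
eef_pos: [0.4526, -0.2333, 0.3874]
ee_rot: [-0.013, 0.977, 0.052, 0.206]
force: [-0.4, -0.8, 0.2]
width: 0.0853
the job is handed in; nothing more can be done
None
```

The black electrical tape roll is in the yellow chute, lying flat at the yellow stop. I handed the job in at 12.05 s.

**What I did:** I chose the 54 mm roll over the 77 mm and 39 mm look-alikes and gripped it with 30 N. I held it parallel to the 24° slope, about 160 mm up the lane and 5 to 6 mm above the floor, then let go and it slid down by itself.

**Last checks:**
- **Position:** the centre measured 25 to 28 mm up from the stop, against 27.5 mm for a roll touching it. The roll looked at rest, with about 1 mm between two readings. The gripper was well clear, and the blue chute looked empty.
- **Flatness:** the top was 18 to 19.4 mm above the floor. The wrist view gave about 2° of tilt. The side view gave 4° across the lane and a 5.6 mm sideways offset, but from only 89 pixels, so I trusted the wrist view.
- **Masking tape:** I never went near it. The last wrist view saw only part of it, so I did not re-measure its centre.

**What went wrong:** joint 6 reached the end of its range on the way to the roll, so some rows did not take. I grasped at a different angle, which a round roll allows. The gripper also read 51.5 mm wide on the roll instead of 55 mm; the roll was still held level and centred.

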